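# Strip the spring clip and unload the pipe from the bench mandrel

### The arm

A 7-joint arm with a two-finger parallel gripper is mounted at the origin on the work surface. World frame = base frame: x ahead of the robot, y to its left, z up, the work surface at z = 0. Lengths are in m, angles in degrees, forces in N, time in s.
With the tool pointing down it reaches from about 0.425 to 0.875 m from the base axis. Payload 4.7 kg.
Tool frame: the origin (TCP) lies at the very end of the fingers, on their centre line; the grasp point (between the pads) lies 19 mm behind it (env.grasp_offset is the distance from the TCP to the grasp point, in m); z points along the fingers, y is the line along which they close (so a half turn about z gives the same grasp; the last joint's range is limited). The gripper opens to 87 mm and grips with 3 to 60 N. Pads are 19 mm wide; open, the fingers measure 117 mm over their backs; the gripper's body (75 mm by 190 mm) begins 51 mm behind the grasp point.
Start: joints at [-64.624, 18.392, -4.016, 83.108, 1.295, 78.541, -3.26], TCP at [0.27, 0.591, 0.223] pointing down, gripper open.
Joint ranges: [-163.93, 163.93], [-17.29, 119.83], [-79.2, 71.16], [3.27, 140.29], [-89.18, 269.18], [5.43, 117.66], [-154.24, 154.24]. Speed limits (degrees/s): [147.25, 147.25, 180, 180, 180, 180, 180].

### API

Orientations are given as [roll, pitch, yaw] about the fixed x, y, z axes, in that order (R = Rz(yaw) Ry(pitch) Rx(roll)).
In Python, from cell import env gives the robot as it stands. The module is installed in compiled form; this text tells all that it offers.
- The arm moves only by the tool drive_tool, never from a script. Its argument "moves" is one flat list of numbers, 5 for each row, row after row: the shift along the tool's x, y, z in units of 40 mm (1.0 is 40 mm), then the turn about the tool's z in units of 10 degrees (1.0 is 10 degrees), then the finger opening in mm, from 0 to 87. A call has 1 to 5 rows; each row is the pose to reach, as a shift and turn from the pose commanded when the call began, along the tool's axes at that moment; what a row does not reach only later rows make up. A row lasts 1/8 s, in which the tool goes at most 62.5 mm and 10.7 degrees, less where a joint would pass 70% of its speed; a pose out of reach is approached as far as the arm can. A call with a gripper value outside its range is refused whole. The fingers move at their own pace and stop on an object; "squeeze" is the grip in N (left out, the last holds). Time passes only in rows, so rows that repeat a pose let the fingers close. It gives the time, the measured TCP pose, the force, the opening and the grip force at its end, in the units of the state.
- env.get_obs(): the state, without advancing time (a new reading comes with each control period).
- env.read_camera(name): name is "scene" or "top"; returns (picture, depth): 480x640x3 uint8, red, green, blue; 480x640 float32, m along the optical axis (not along the pixel's ray), 0 where there is no reading.
- env.camera_model(name): a dict with "K" (3x3 intrinsics, pixels), "k1" (the pictures are not rectified: a ray, as slopes to the right and down, at radius r is drawn at 1 + k1 r^2 times it, then the intrinsics apply), "rvec" (rotation vector, rad) and "tvec" (3), from world to camera coordinates, as OpenCV has them. Camera axes: x right, y down, z forward; pixel columns grow to the right and rows downward; lengths in m; the calibration is good to about 2 mm. A picture is of the moment at which its call begins. camera_model takes no time and is no camera call.
- env.sign_off(): hands the job in; it is judged then, once.
The state is a dict: "time_s": time; "qpos": joint angles; "joint_velocities": joint speeds; "effort": joint torques, N m; "tool_pos": TCP position; "tool_rot": TCP orientation; "force": force on the tool from outside, world axes, zero at the start; "wrist_torque": the same for the moment, N m; "grip_width": finger opening in m; "grasp_force": force on a finger pad.
Only numpy, scipy, OpenCV 4.12 (cv2) and the standard library are available. Lean on these libraries where they do the work, as an engineer would, in place of code of your own. Each camera call takes 0.05 s, during which the arm holds its last target. There are 200 camera calls.

### The job

Unload the finished flanged pipe from the inclined mandrel. Take the wooden-handled wedge out of its socket, push it down between the ears of the spring clip to spread it, draw the clip off the open end of the rod on the wedge, and leave clip and wedge together in the black bin. Then slide the pipe off the open end of the rod and lay it, without dropping it, in the V cradle, centred along it; leave the other things on the bench where they are.

Things in the scene. Friction and masses are not known exactly. Their poses are not given: they have to be found in the camera images.
- mandrel: Steel rod, 26 mm diameter, fixed at its lower end to a dark round face plate (76 mm) on a grey stand, rising at 30 degrees; the upper end is open, roughly away from the robot. Origin on the rod's axis at the face plate; x along the axis to the open end; y level; z square to the rod, upwards, 30 degrees from vertical.
- rod_end (a point): Open end of the rod, on its axis, 183 mm from the face plate (last 6 mm tapered). Between 132 and 158 mm from the face plate the rod's sides are cut to flats 21 mm apart; the clip's jaws sit between the 2.5 mm shoulders and cannot slide along the rod until spread.
- pipe_center (a point): Flanged steel pipe loose on the rod, about 0.5 kg: a flange 68 mm in diameter, 8 mm thick, against the face plate, then 110 mm of plain pipe, 46 mm outside, 36 mm inside diameter. Point: on its axis half-way along the plain part, x away from the flange. It hangs with its axis about 5 mm below the rod's axis and stays put by its weight.
- clip_center (a point): Steel spring clip on the rod in front of the pipe, 109 mm tall, 30 mm along the rod, 0.16 kg: a ring round the rod (42 mm outside, 32 mm inside, x -20 to -12 mm), a foot 39 mm below the point, two jaws (x -10 to 10 mm) that end in ears. Point: on the ring's axis midway along the jaws, about 3 mm below the rod's axis; x along the rod to its open end, z up between the ears.
- clip_ears (a point): The gap between the clip's two ears (20 mm wide in x) at its narrowest, 52 mm above the clip's centre: 8 mm in y when closed; above it they flare to 32 mm at their tips, 18 mm higher. A wedge pushed straight down to 2 mm from the rod, cheeks fore and aft of the ears, spreads them (10 to 20 N) until they snap in behind its lip and pinch it, so clip and wedge travel together.
- jaw_left (a joint): Angle of the clip's left (+y) jaw, hinged 32 mm below the clip's centre: 0 closed on the flats, grows as it is spread, about 0.12 with the wedge fully in (0.14 as its lip passes); free of the shoulders above 0.08. A spring closes it.
- jaw_right (a joint): The same for the clip's right (-y) jaw.
- wedge_center (a point): Wedge with wooden handle, 115 mm tall, about 0.2 kg, loose, point down in a steel socket 55 mm tall, floor 8 mm up. Point: 57.5 mm above its tip, z to the handle end. In y it grows from 6 mm at the tip to a 32 mm lip (27 to 29.5 mm up), above that 28 mm. Two cheek plates (8 to 50 mm up, 56 mm wide, 28 mm apart in x) go fore and aft of the ears. Handle 28 (y) by 24 mm: grip across y 80 mm up.
- bin: Black open bin fixed to the bench, 240 (x) by 200 (y) by 75 mm tall, walls 5 mm. Origin at the centre of its underside. For the clip and wedge.
- cradle: Grey V cradle fixed to the bench: two 90 degree Vs at x -40 to -24 and 24 to 40 mm, 80 mm wide in y, tops 52 mm high, on a base 10 mm thick. Origin: centre of its underside. The pipe lies along x, its axis 55 mm up, its plain part centred, the flange beyond either end (either way round). Fingers fit around the pipe's middle in the 48 mm gap between the Vs.
Not all that is in view belongs to the job. What is shaped like the part that bears wedge_center but pink is not meant. Leave any turquoise or yellow look-alike of the part that bears pipe_center alone.

How it is judged:
By the outcome, as a careful person would: the job done as asked, in the order asked, and still so for the second after the job is handed in, with the robot touching nothing.
It also fails if it takes over 69 s, if anything falls off the work surface, if the arm or the gripper's body presses on something with over 40 N, if the wrist force passes 120 N, or if a joint passes its speed limit or range.

## Working session

There is one attempt and no reset: what is moved stays moved. The work goes in short steps, Python scripts to look and compute and a tool call to move; the robot and the scene stay as the last step left them, time stands still between calls to the robot, and variables do not carry over. Pictures are saved under pics/ and viewed, at most 10 in all, crops included, and the job is handed in when it is done.

Besides the shell and the picture viewer there is one more tool, called after ">>>" as name(argument=value, ...) on one line, values as JSON. drive_tool: Moves the arm, as the interface text tells. Its arguments: {"type":"object","properties":{"moves":{"type":"array","items":{"type":"number"}},"squeeze":{"type":"number"}},"required":["moves"]}

```bash
mkdir -p pics; cat > h.py <<'E'
import numpy as np, cv2
from cell import env
from scipy.spatial.transform import Rotation as R
def cam(n):
    m=env.camera_model(n); Rm=cv2.Rodrigues(np.array(m["rvec"],float))[0]
    return m,Rm,np.array(m["tvec"],float).ravel()
def grab(n,save=None):
    p,d=env.read_camera(n)
    if save: cv2.imwrite(save,p[:,:,::-1])
    return p,d
def cloud(n,d):
    m,Rm,t=cam(n); K=np.array(m["K"]); k=np.array([m["k1"],0,0,0,0.])
    h,w=d.shape; u,v=np.meshgrid(np.arange(w),np.arange(h))
    # forward model: ray*(1+k1 r^2)
    xy=cv2.undistortPointsIter(np.stack([u,v],-1).reshape(-1,1,2).astype(float),K,k,None,None,(3,40,1e-9)).reshape(h,w,2)
    c=np.dstack([xy,np.ones((h,w))])*d[...,None]
    return (c-t)@Rm
def proj(n,P):
    m,Rm,t=cam(n)
    return cv2.projectPoints(np.array(P,float).reshape(-1,1,3),np.array(m["rvec"],float),t,np.array(m["K"]),np.array([m["k1"],0,0,0,0.]))[0].reshape(-1,2)
def save(tag):
    for n in("scene","top"):
        p,d=grab(n,f"pics/{tag}_{n}.png"); np.savez(f"{tag}_{n}.npz",p=p,d=d,w=cloud(n,d))
E
python3 - <<'E'
from h import *
save("a"); o=env.get_obs(); print(o)
for n in("scene","top"):
    m,Rm,t=cam(n); print(n,m["K"],m["k1"],-Rm.T@t,Rm[2])
E
```

```text
{'time_s': 0.1, 'qpos': array([-64.62396072,  18.43428721,  -4.01528096,  83.16806609,
         1.29537797,  78.54189868,  -3.25972573]), 'joint_velocities': array([-0.00663534,  0.05157679,  0.00048356, -0.06527532,  0.00384179,
        0.11271998, -0.16303888]), 'effort': array([-2.04312232e-04, -4.92572343e+01, -4.05811518e-01, -3.13399887e+01,
       -6.41949079e-02,  3.94313259e-02,  5.33943262e-05]), 'tool_pos': array([0.27009511, 0.59067336, 0.22157547]), 'tool_rot': array([-1.79901002e+02,  5.98465999e-03,  1.55433676e+02]), 'force': array([ 0.3262109 , -0.33996863, -0.39858322]), 'wrist_torque': array([ 0.00616348, -0.00375525,  0.00461759]), 'grasp_force': 0.0, 'grip_width': 0.08709372516740246}
scene [[589.28819776   0.         328.78860146]
 [  0.         589.28819776 230.15767968]
 [  0.           0.           1.        ]] -0.17856305390210409 [1.11729552 0.83309651 0.92211696] [-0.50694332 -0.62218323 -0.59657061]
top [[480.13796264   0.         315.80209646]
 [  0.         480.13796264 234.80911431]
 [  0.           0.           1.        ]] -0.04079087695708855 [ 0.30437027 -0.00263488  1.16727867] [ 0.13524934  0.02329723 -0.99053766]
```

View pics/a_scene.png

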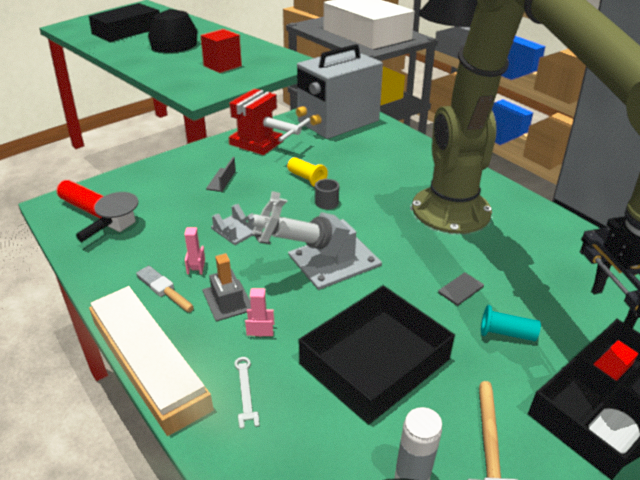

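View pics/a_top.png

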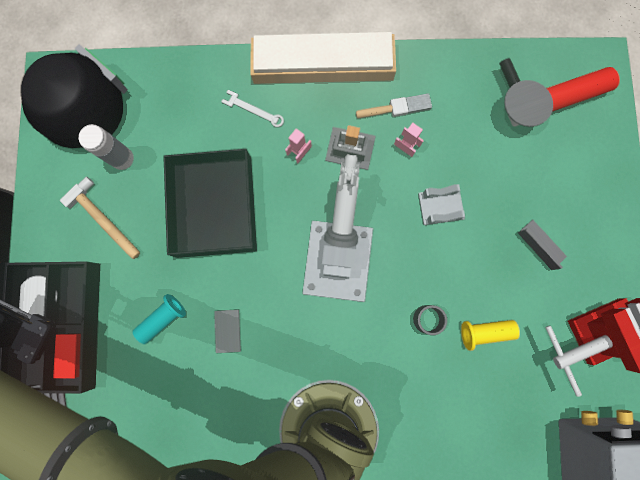

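The scene view shows the mandrel with its clip (275,215), the wooden wedge (225,270), the bin (375,350) and the cradle (235,222). In the top view these are at rod (345,195), wedge (352,135), bin (210,202) and cradle (442,205). Next I'll zoom in and measure.

```bash
python3 - <<'E'
from h import *
a=np.load("a_scene.npz"); c=a["p"][180:330,180:390,::-1]; c=cv2.resize(c,None,fx=3.8,fy=3.8,interpolation=cv2.INTER_CUBIC)
cv2.imwrite("pics/z1.png",c)
b=np.load("a_top.npz"); c=b["p"][110:310,290:480,::-1]; c=cv2.resize(c,None,fx=3,fy=3,interpolation=cv2.INTER_CUBIC)
cv2.imwrite("pics/z2.png",c)
# objects by height cluster, top view
W=b["w"]; d=b["d"]; h=cv2.cvtColor(b["p"],cv2.COLOR_RGB2HSV)
green=(h[...,0]>60)&(h[...,0]<95)&(h[...,1]>60)
print("table z",np.median(W[green&(d>0)][:,2]))
for nm,(u0,u1,v0,v1),(z0,z1) in [("bin",(155,265,140,265),(.06,.09)),("cradle",(410,475,180,230),(.045,.06)),("cradleall",(410,475,180,230),(.006,.06)),("socket",(320,380,120,172),(.045,.06)),("handle",(330,370,115,155),(.1,.14)),("plate",(295,380,215,305),(.003,.02))]:
    P=W[v0:v1,u0:u1].reshape(-1,3); P=P[(P[:,2]>z0)&(P[:,2]<z1)]
    r=cv2.minAreaRect((P[:,:2]*1000).astype(np.float32)); print(nm,len(P),np.round(r[0],1),np.round(r[1],1),round(r[2],1),"ztop",np.round(np.percentile(P[:,2],[50,95]),4))
E
```

```text
table z 0.0006059565741838186
bin 1223 [539.  277.3] [239.7 199.9] 3.7 ztop [0.0741 0.0783]
cradle 193 [ 530.3 -282.9] [81.3 80.5] 7.7 ztop [0.0487 0.0533]
cradleall 1438 [ 536.6 -284.9] [150.8 105.1] 89.1 ztop [0.0126 0.0495]
socket 384 [681.  -63.4] [78.3 54.9] 75.9 ztop [0.0556 0.0592]
handle 163 [681.7 -63.9] [27.8 25.5] 75.6 ztop [0.1231 0.1262]
plate 3427 [403.4 -26.2] [206.1 217.1] 89.2 ztop [0.0123 0.017 ]
```

View pics/z1.png

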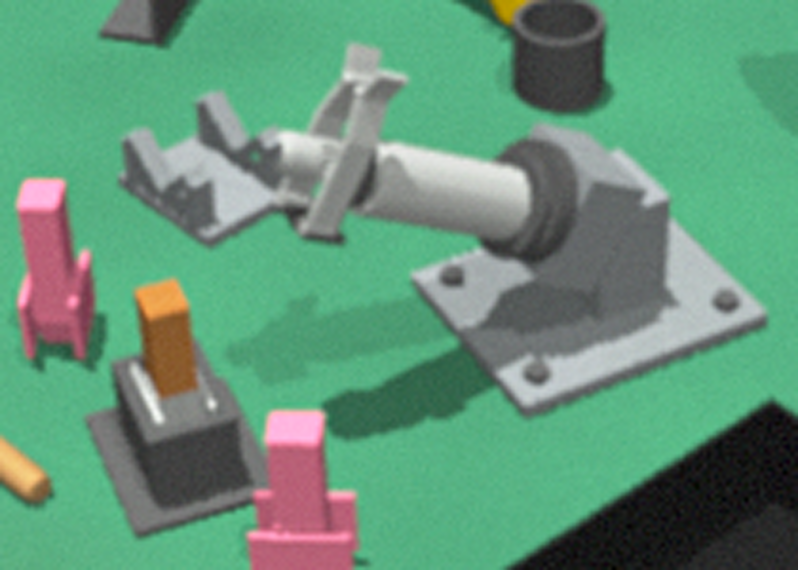

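View pics/z2.png

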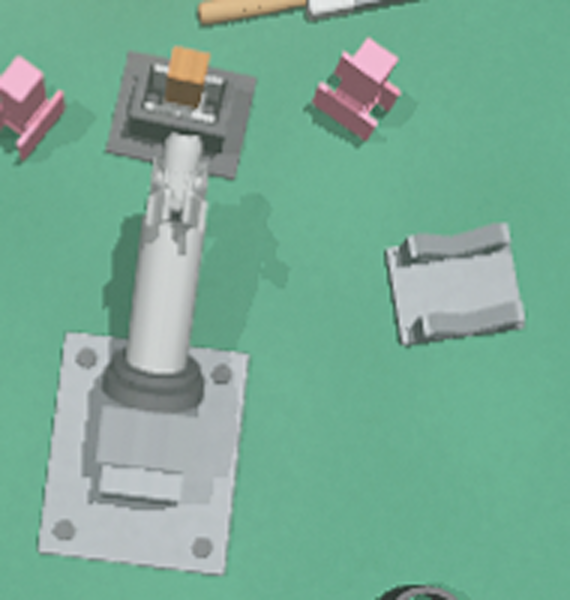

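```bash
python3 - <<'E'
from h import *
for n in("top","scene"):
    b=np.load(f"a_{n}.npz"); W=b["w"]; p=b["p"]; hs=cv2.cvtColor(p,cv2.COLOR_RGB2HSV); d=b["d"]
    X=W[...,0];Y=W[...,1];Z=W[...,2]
    near=(abs(X-.682)<.06)&(abs(Y+.064)<.06)&(d>0)
    br=near&(hs[...,2]>150)&(hs[...,1]<60)&(Z<.075)
    k,l=cv2.connectedComponents(br.astype(np.uint8))
    for i in range(1,k):
        P=W[l==i]
        if len(P)>5: print(n,"bright",len(P),P.min(0).round(3),P.max(0).round(3),P.mean(0).round(3))
    hd=near&(Z>.117)&(Z<.13)
    for nm,mk in(("handle",hd),("sock",near&(Z>.05)&(Z<.062))):
        bx=cv2.boxPoints(cv2.minAreaRect((W[mk][:,:2]*1000).astype(np.float32))); print(n,nm,bx.round(1).tolist(),W[mk][:,2].max(),np.median(W[mk][:,2]))
    # mandrel region
    reg=(X>.38)&(X<.66)&(Y>-.12)&(Y<.03)&(Z>.07)&(d>0)&(hs[...,1]<70)
    P=W[reg]; print(n,"mandrel pts",len(P))
    # bin by x: y-range,zmax
    for x in np.arange(.42,.68,.01):
        Q=P[abs(P[:,0]-x)<.005]
        if len(Q)>3: print(round(x,3),len(Q),"y",np.percentile(Q[:,1],[2,50,98]).round(3),"z",np.percentile(Q[:,2],[2,50,98]).round(3))
E
```

```text
top bright 13 [ 0.698 -0.05   0.052] [ 0.709 -0.041  0.061] [ 0.704 -0.046  0.057]
top bright 15 [ 0.689 -0.093  0.053] [ 0.697 -0.081  0.062] [ 0.693 -0.088  0.058]
top bright 48 [ 0.658 -0.091  0.008] [ 0.689 -0.047  0.065] [ 0.668 -0.071  0.052]
top bright 10 [ 0.67  -0.042  0.053] [ 0.675 -0.033  0.059] [ 0.672 -0.037  0.057]
top handle [[666.4000244140625, -74.69999694824219], [691.0, -80.0999984741211], [697.0, -53.29999923706055], [672.4000244140625, -47.79999923706055]] 0.12872164143064913 0.12385384156538737
top sock [[644.7999877929688, -94.69999694824219], [698.0999755859375, -108.0999984741211], [717.2000122070312, -32.099998474121094], [663.9000244140625, -18.700000762939453]] 0.061961332593457374 0.05607090616926466
top mandrel pts 2664
0.42 147 y [-0.063 -0.03   0.004] z [0.12  0.13  0.136]
0.43 145 y [-0.066 -0.03   0.002] z [0.114 0.131 0.14 ]
0.44 155 y [-0.068 -0.033  0.004] z [0.11  0.128 0.136]
0.45 132 y [-0.067 -0.032  0.004] z [0.105 0.123 0.13 ]
0.46 135 y [-0.064 -0.033 -0.001] z [0.094 0.126 0.135]
0.47 112 y [-0.058 -0.035 -0.008] z [0.095 0.134 0.141]
0.4
[... 1726 characters left out ...]
 -0.019 -0.012] z [0.103 0.13  0.149]
0.5 84 y [-0.043 -0.021 -0.015] z [0.11  0.139 0.154]
0.51 81 y [-0.045 -0.023 -0.017] z [0.116 0.142 0.161]
0.52 78 y [-0.048 -0.025 -0.018] z [0.12  0.151 0.166]
0.53 99 y [-0.061 -0.027 -0.02 ] z [0.128 0.156 0.229]
0.54 148 y [-0.062 -0.032 -0.021] z [0.134 0.173 0.235]
0.55 217 y [-0.066 -0.035 -0.023] z [0.137 0.205 0.235]
0.56 199 y [-0.067 -0.035 -0.026] z [0.142 0.194 0.224]
0.57 134 y [-0.069 -0.033 -0.028] z [0.149 0.186 0.207]
0.58 141 y [-0.07  -0.036 -0.03 ] z [0.135 0.169 0.195]
0.59 154 y [-0.071 -0.041 -0.031] z [0.142 0.162 0.2  ]
0.6 92 y [-0.067 -0.045 -0.033] z [0.144 0.181 0.203]
0.61 7 y [-0.05  -0.047 -0.044] z [0.182 0.187 0.193]
```

```bash
cat > fit.py <<'E'
from h import *
from scipy.optimize import least_squares
def pts(tag,n,box,zmin):
    b=np.load(f"{tag}_{n}.npz");W=b["w"];hs=cv2.cvtColor(b["p"],cv2.COLOR_RGB2HSV)
    x0,x1,y0,y1=box
    m=(W[...,0]>x0)&(W[...,0]<x1)&(W[...,1]>y0)&(W[...,1]<y1)&(W[...,2]>zmin)&(b["d"]>0)&(hs[...,1]<70)
    return W[m]
E
python3 - <<'E'
from fit import *
c30,s30=np.cos(np.pi/6),.5
for names in(("top",),("scene",),("top","scene")):
    pipe=np.vstack([pts("a",n,(.485,.520,-.1,.02),.1) for n in names])
    rod=np.vstack([pts("a",n,(.588,.604,-.1,.0),.165) for n in names])
    def res(q,P,r,x0):
        y0,z0,psi=q; u=np.array([c30*np.cos(psi),c30*np.sin(psi),s30]); D=P-np.array([x0,y0,z0]); 
        return np.linalg.norm(np.cross(D,u),axis=1)-r
    # joint: pipe & rod
    f=least_squares(lambda q:np.r_[res([q[0],q[1],q[4]],pipe,.023,.5),res([q[2],q[3],q[4]],rod,.013,.595)],[-.04,.13,-.053,.19,-.12],loss="soft_l1",f_scale=.002)
    print(names,len(pipe),len(rod),f.x[:4].round(4),np.degrees(f.x[4]).round(2),"rms",np.sqrt(np.mean(f.fun**2)))
psi=np.radians(-7.3)
uh=np.array([np.cos(psi),np.sin(psi),0]); vh=np.array([-np.sin(psi),np.cos(psi),0])
for n in("top","scene"):
    P=pts("a",n,(.51,.62,-.12,.0),.195); P=P[(P@vh>-.0)|True]
    a=P@uh;b=P@vh;z=P[:,2]
    print(n,"lateral",np.percentile(b,[1,50,99]).round(4))
    for zz in np.arange(.197,.25,.005):
        s=abs(z-zz)<.0025
        if s.sum()>3: print(round(zz,3),s.sum(),"along",np.percentile(a[s],[3,50,97]).round(4),"lat",np.percentile(b[s],[3,50,97]).round(4))
# rod end extent along axis
P=np.vstack([pts("a",n,(.585,.64,-.1,0),.15) for n in("top","scene")])
u=np.array([c30*np.cos(psi),c30*np.sin(psi),s30]);print("rod end s",np.percentile(P@u,[90,97,99,100]).round(4), "rodpt s",np.array([.595,-.0525,.19])@u)
P=pts("a","scene",(.44,.5,-.1,.03),.05);print("flange?",np.percentile(P@u,[1,50,99]))
E
```

```text
('top',) 373 96 [-0.0407  0.1292 -0.054   0.1893] -7.56 rms 0.0017127971054875302
('scene',) 279 95 [-0.0407  0.1265 -0.0544  0.1869] -8.47 rms 0.0022215440614793457
('top', 'scene') 652 191 [-0.0408  0.1285 -0.0543  0.1884] -9.06 rms 0.0020936410468417057
top lateral [0.0036 0.0214 0.0413]
0.197 56 along [0.5753 0.5885 0.603 ] lat [0.0103 0.023  0.0357]
0.202 65 along [0.5655 0.5943 0.6049] lat [0.0036 0.0212 0.0407]
0.207 25 along [0.5643 0.5975 0.6033] lat [0.0054 0.0229 0.0391]
0.212 9 along [0.561  0.5648 0.5674] lat [0.0063 0.0361 0.0387]
0.217 15 along [0.5389 0.5429 0.564 ] lat [0.0087 0.0181 0.0356]
0.222 40 along [0.5379 0.546  0.5612] lat [0.0104 0.0271 0.0338]
0.227 39 along [0.5338 0.5506 0.5598] lat [0.0079 0.0277 0.0361]
0.232 42 along [0.5334 0.5412 0.5569] lat [0.0041 0.0126 0.0401]
0.237 35 along [0.5381 0.5456 0.5527] lat [0.0046 0.0355 0.0414]
0.242 8 along [0.5418 0.5469 0.55  ] lat [0.0042 0.0072 0.039 ]
scene lateral [0.0037 0.0306 0.0425]
0.197 60 along [0.5504 0.5736 0.6013] lat [0.0059 0.0302 0.0424]
0.202 53 along [0.5503 0.5646 0.6007] lat [0.005  0.025  0.0414]
0.207 45 along [0.5462 0.5582 0.5694] lat [0.0083 0.0358 0.0414]
0.212 36 along [0.5423 0.5582 0.5657] lat [0.0087 0.0334 0.0392]
0.217 29 along [0.5387 0.553  0.5616] lat [0.0107 0.0321 0.0369]
0.222 49 along [0.5354 0.5494 0.5597] lat [0.0077 0.0223 0.0389]
0.227 47 along [0.5334 0.548  0.5585] lat [0.0067 0.0141 0.0417]
0.232 36 along [0.5357 0.5467 0.5557] lat [0.0043 0.0118 0.0413]
0.237 13 along [0.5443 0.5475 0.5514] lat [0.004  0.0384 0.0426]
rod end s [0.6209 0.6241 0.625  0.6258] rodpt s 0.6118856040635264
flange? [0.41254034 0.45019298 0.50495899]
```

```bash
cat > go.py <<'E'
# usage: go.py x y z yaw [x y z yaw ...]  (grasp-point targets) -> units rows from present pose
import sys; from h import *
o=env.get_obs(); p=np.array(o["tool_pos"]); r=R.from_euler("xyz",o["tool_rot"],degrees=True).as_matrix(); Y=np.degrees(np.arctan2(r[1,0],r[0,0]))
print("t",round(o["time_s"],2),"grasp",(p-[0,0,env.grasp_offset]+[0,0,2*env.grasp_offset]).round(4),"yaw",round(Y,2),"F",np.round(o["force"],1),"w",round(o["grip_width"],4),"gf",round(o["grasp_force"],1),"q7",round(o["qpos"][6],1))
a=list(map(float,sys.argv[1:]))
Yr=np.radians(Y); M=np.array([[np.cos(Yr),np.sin(Yr),0],[np.sin(Yr),-np.cos(Yr),0],[0,0,-1]])
for i in range(0,len(a),4):
    g=np.array(a[i:i+3])-[0,0,env.grasp_offset]; dt=-(a[i+3]-Y+180)%360-0; dt=((-(a[i+3]-Y))+180)%360-180
    print(a[i:i+4],"->",((g-p)@M/.04).round(2),round(dt/10,2))
E
python3 go.py .682 -.064 .24 166.5 .682 -.064 .088 166.5
```

```text
t 0.1 grasp [0.2701 0.5907 0.2403] yaw 155.43 F [ 0.3 -0.3 -0.4] w 0.0871 gf 0.0 q7 -3.3
[0.682, -0.064, 0.24, 166.5] -> [-1.617e+01 -1.060e+01  1.000e-02] -1.11
[0.682, -0.064, 0.088, 166.5] -> [-16.17 -10.6    3.81] -1.11
```

>>> drive_tool(moves=[-8.1, -5.3, 0, 0, 87, -8.1, -5.3, 0, 0, 87, -8.1, -5.3, 0, 0, 87, -8.1, -5.3, 0, 0, 87, -8.1, -5.3, 0, 0, 87], squeeze=10)

```text
time_s: 0.72
tool_pos: [0.4376, 0.3248, 0.2223]
tool_rot: [-180.0, -0.0, 155.4]
force: [1.1, 0.7, -0.2]
grip_width: 0.0867
grasp_force: 0.0
```

>>> drive_tool(moves=[-9.4, -6.15, 0, 0, 87, -9.4, -6.15, 0, 0, 87, -9.4, -6.15, 0, 0, 87, -9.4, -6.15, 0, 0, 87, -9.4, -6.15, 0, 0, 87])

```text
time_s: 1.35
tool_pos: [0.6043, 0.0609, 0.2223]
tool_rot: [180.0, -0.0, 155.5]
force: [1.2, 0.6, 0.6]
grip_width: 0.0871
grasp_force: 0.0
```

```bash
python3 go.py .682 -.064 .2 166.5 .682 -.064 .088 166.5
```

```text
t 1.35 grasp [0.6043 0.0609 0.241 ] yaw 155.46 F [1.2 0.6 0.6] w 0.0871 gf 0.0 q7 61.0
[0.682, -0.064, 0.2, 166.5] -> [-3.06 -2.03  1.03] -1.1
[0.682, -0.064, 0.088, 166.5] -> [-3.06 -2.03  3.83] -1.1
```

>>> drive_tool(moves=[-1.5, -1.0, 0, -0.5, 87, -3.0, -2.0, 0.3, -1.1, 87, -3.0, -2.0, 1.0, -1.1, 87, -3.0, -2.0, 1.0, -1.1, 87])

```text
time_s: 1.85
tool_pos: [0.6776, -0.0624, 0.1788]
tool_rot: [-179.9, -0.4, 166.2]
force: [-0.4, 0.1, -0.6]
grip_width: 0.0872
grasp_force: 0.0
```

```bash
python3 go.py .682 -.064 .088 166.5
```

```text
t 1.85 grasp [ 0.6776 -0.0624  0.1975] yaw 166.21 F [-0.4  0.1 -0.6] w 0.0872 gf 0.0 q7 85.7
[0.682, -0.064, 0.088, 166.5] -> [-0.12 -0.01  2.74] -0.03
```

>>> drive_tool(moves=[-0.1, 0, 1.4, 0, 87, -0.1, 0, 2.74, 0, 87, -0.1, 0, 2.74, 0, 87, -0.1, 0, 2.74, 0, 20, -0.1, 0, 2.74, 0, 20], squeeze=12)

```text
time_s: 2.48
tool_pos: [0.6856, -0.0608, 0.0767]
tool_rot: [179.9, 0.3, 166.5]
force: [0.2, -0.6, -0.0]
grip_width: 0.0741
grasp_force: 0.0
```

>>> drive_tool(moves=[0, 0, 0, 0, 20, 0, 0, 0, 0, 20, 0, 0, 0, 0, 20])

```text
time_s: 2.85
tool_pos: [0.6835, -0.0611, 0.0733]
tool_rot: [180.0, 0.0, 166.4]
force: [0.1, 0.6, -0.3]
grip_width: 0.045
grasp_force: 0.0
```

```bash
python3 go.py .69 -.066 .27 172
```

```text
t 2.85 grasp [ 0.6835 -0.0611  0.092 ] yaw 166.43 F [ 0.1  0.6 -0.3] w 0.045 gf 0.0 q7 87.2
[0.69, -0.066, 0.27, 172.0] -> [-0.19 -0.08 -4.45] -0.56
```

>>> drive_tool(moves=[0, 0.07, 0.1, 0, 20, 0, 0.07, 0.1, 0, 20, 0, 0.07, 0.1, 0, 20, 0, 0.07, 0.1, 0, 20])

```text
time_s: 3.35
tool_pos: [0.6831, -0.0622, 0.0681]
tool_rot: [-179.7, -0.0, 166.3]
force: [-0.4, -6.5, -1.0]
grip_width: 0.0281
grasp_force: 11.9
```

```bash
python3 go.py .69 -.066 .27 172
```

```text
t 3.35 grasp [ 0.6831 -0.0622  0.0868] yaw 166.32 F [-0.4 -6.5 -1. ] w 0.0281 gf 11.9 q7 87.0
[0.69, -0.066, 0.27, 172.0] -> [-0.19 -0.05 -4.58] -0.57
```

>>> drive_tool(moves=[0, 0.05, -0.5, 0, 20, -0.2, 0.05, -1.5, 0, 20, -0.3, 0, -3, 0, 20, -0.4, 0, -4.58, -0.57, 20, -0.4, 0, -4.58, -0.57, 20])

```text
time_s: 3.98
tool_pos: [0.7026, -0.0627, 0.2586]
tool_rot: [179.9, 0.6, 172.2]
force: [0.4, 0.1, -2.0]
grip_width: 0.0281
grasp_force: 12.0
```

```bash
python3 - <<'E'
from h import *
save("b")
p=cv2.imread("pics/b_scene.png")[100:330,150:390]; cv2.imwrite("pics/z3.png",cv2.resize(p,None,fx=2.5,fy=2.5,interpolation=cv2.INTER_CUBIC))
E
python3 go.py .645 -.06 .248 172 .595 -.054 .248 172
```

```text
t 4.08 grasp [ 0.6996 -0.0619  0.2706] yaw 172.11 F [ 0.4  0.5 -2.2] w 0.028 gf 12.0 q7 90.9
[0.645, -0.06, 0.248, 172.0] -> [ 1.36 -0.14  0.57] 0.01
[0.595, -0.054, 0.248, 172.0] -> [ 2.62 -0.16  0.57] 0.01
```

View pics/z3.png

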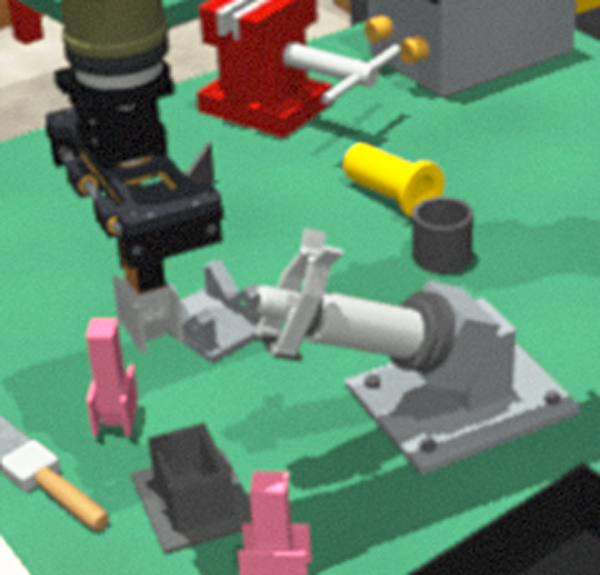

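>>> drive_tool(moves=[0.8, -0.1, 0.57, 0, 20, 1.3, -0.13, 0.57, 0, 20, 1.6, -0.14, 0.57, 0, 20, 1.8, -0.15, 0.57, 0, 20, 2.0, -0.16, 0.57, 0, 20])

```text
time_s: 4.7
tool_pos: [0.621, -0.0571, 0.2297]
tool_rot: [180.0, 0.2, 172.2]
force: [5.0, 0.8, -0.6]
grip_width: 0.0282
grasp_force: 12.0
```

```bash
python3 go.py .595 -.055 .248 172
```

```text
t 4.7 grasp [ 0.621  -0.0571  0.2484] yaw 172.16 F [ 5.   0.8 -0.6] w 0.0282 gf 12.0 q7 89.4
[0.595, -0.055, 0.248, 172.0] -> [ 0.65 -0.04  0.01] 0.02
```

>>> drive_tool(moves=[0.2, -0.02, 0, 0, 20, 0.35, -0.03, 0, 0, 20, 0.5, -0.04, 0, 0, 20, 0.6, -0.04, 0, 0, 20, 0.6, -0.04, 0, 0, 20])

```text
time_s: 5.32
tool_pos: [0.5949, -0.056, 0.2293]
tool_rot: [-180.0, -0.1, 172.1]
force: [2.1, 1.1, 0.3]
grip_width: 0.0277
grasp_force: 12.0
```

```bash
python3 - <<'E'
from h import *
save("c")
p=cv2.imread("pics/c_scene.png")[100:300,180:380]; cv2.imwrite("pics/z4.png",cv2.resize(p,None,fx=3,fy=3,interpolation=cv2.INTER_CUBIC))
E
python3 go.py .595 -.055 .248 172
```

```text
t 5.42 grasp [ 0.5949 -0.0562  0.2478] yaw 172.11 F [ 1.5  1.2 -0.2] w 0.0279 gf 12.0 q7 88.7
[0.595, -0.055, 0.248, 172.0] -> [ 0.    0.03 -0.  ] 0.01
```

View pics/z4.png

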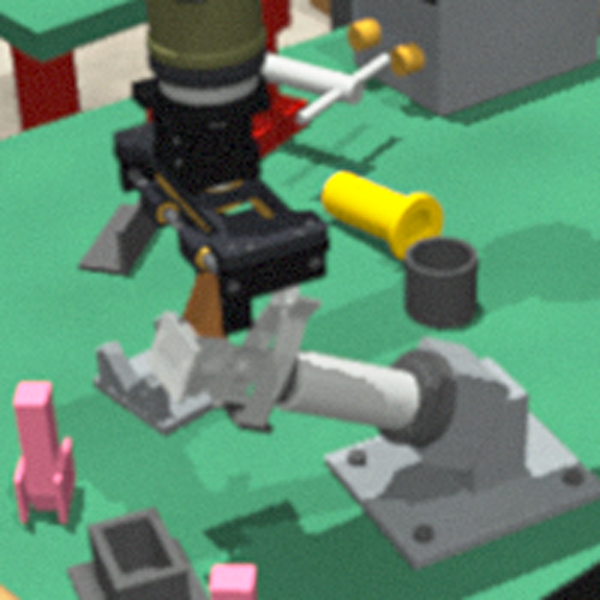

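The wedge is pressed on the rod end and tilted (handle at about (205,300), cheeks at (195,360)). I'll measure the tilt from the cheek plane.

```bash
python3 - <<'E'
from h import *
b=np.load("c_scene.npz");W=b["w"];m=(W[...,0]>.59)&(W[...,0]<.67)&(W[...,1]>-.095)&(W[...,1]<-.02)&(W[...,2]>.15)&(W[...,2]<.235)
P=W[m]; print(len(P),P.min(0),P.max(0))
rng=np.random.default_rng(0);best=None
for _ in range(2000):
    q=P[rng.choice(len(P),3,False)]; n=np.cross(q[1]-q[0],q[2]-q[0]); l=np.linalg.norm(n)
    if l<1e-5: continue
    n/=l; i=abs((P-q[0])@n)<.0015
    if best is None or i.sum()>best.sum(): best=i
Q=P[best];c=Q.mean(0);n=np.linalg.svd(Q-c)[2][2]; n*=np.sign(n[0]); print(best.sum(),c,n,"elev",np.degrees(np.arcsin(n[2])),"az",np.degrees(np.arctan2(n[1],n[0])))
u=np.array([.8576,-.1205,.5]);nn=np.array([-.495,.0696,.866]);E=np.array([.606,-.0556,.195]);G=np.array([.595,-.056,.248])
print("along u from E",(c-E)@u,"G->",(G-E)@u,(G-E)@nn,np.percentile((Q-E)@nn,[2,98]), Q.min(0),Q.max(0))
E
```

```text
752 [ 0.59003635 -0.09031249  0.15005413] [ 0.6506166  -0.02566321  0.23480654]
228 [ 0.63758628 -0.0568504   0.20932864] [ 0.90109183 -0.10666608  0.42030449] elev 24.853812429348846 az -6.75093002166533
along u from E 0.0344033908523794 G-> 0.017114599999999987 0.05131516 [-0.02428897  0.01712744] [ 0.62512679 -0.08724076  0.18924601] [ 0.6506166  -0.02765349  0.23156359]
```

>>> drive_tool(moves=[0.07, -0.01, 0, 0, 20, 0.07, -0.01, 0, 0, 20, -0.8, 0.1, -0.5, 0, 20, -0.6, 0.1, -1.7, 0, 20, -0.2, 0.05, -2.8, 0, 20])

```text
time_s: 6.05
tool_pos: [0.6022, -0.0554, 0.3408]
tool_rot: [-179.9, -0.3, 172.1]
force: [-0.6, -0.7, -0.9]
grip_width: 0.0279
grasp_force: 12.0
```

>>> drive_tool(moves=[0, 0, 0, 0, 20, 0, 0, 0, 0, 20], squeeze=45)

```text
time_s: 6.3
tool_pos: [0.6026, -0.0553, 0.34]
tool_rot: [-180.0, -0.2, 172.1]
force: [0.4, -0.0, -1.4]
grip_width: 0.0278
grasp_force: 45.0
```

```bash
python3 go.py .488 -.039 .325 172 .494 -.040 .311 172
```

```text
t 6.3 grasp [ 0.6026 -0.0553  0.3587] yaw 172.1 F [ 0.4 -0.  -1.4] w 0.0278 gf 45.0 q7 88.3
[0.488, -0.039, 0.325, 172.0] -> [2.89 0.01 0.84] 0.01
[0.494, -0.04, 0.311, 172.0] -> [2.74 0.01 1.19] 0.01
```

>>> drive_tool(moves=[1.4, 0, 0.2, 0, 20, 2.6, 0.01, 0.7, 0, 20, 2.85, 0.01, 0.84, 0, 20, 2.85, 0.01, 0.84, 0, 20])

```text
time_s: 6.8
tool_pos: [0.4902, -0.0388, 0.3067]
tool_rot: [-180.0, -0.1, 172.2]
force: [0.9, 0.6, -2.7]
grip_width: 0.0278
grasp_force: 45.0
```

```bash
python3 - <<'E'
from h import *
save("d")
p=cv2.imread("pics/d_scene.png")[90:260,200:370]; p=cv2.resize(p,None,fx=3,fy=3,interpolation=cv2.INTER_CUBIC)
q=cv2.imread("pics/d_top.png")[110:280,290:380]; q=cv2.resize(q,None,fx=3,fy=3,interpolation=cv2.INTER_CUBIC)
cv2.imwrite("pics/z5.png",np.hstack([p,q]))
b=np.load("d_scene.npz");W=b["w"]
# points of wedge cheeks in mandrel frame
u=np.array([.8576,-.1205,.5]);v=np.array([.139,.9903,0]);nn=np.array([-.495,.0696,.866]);C=np.array([.573,-.051,.172])
hs=cv2.cvtColor(b["p"],cv2.COLOR_RGB2HSV)
D=W-C; a=np.dstack([D@u,D@v,D@nn])
m=(abs(a[...,0])<.035)&(abs(a[...,1])<.04)&(a[...,2]>.03)&(a[...,2]<.16)&(hs[...,1]<60)&(hs[...,2]>80)
for h in np.arange(.035,.16,.008):
    s=m&(abs(a[...,2]-h)<.004)
    if s.sum()>5: print(round(h,3),s.sum(),"u",np.percentile(a[s][:,0],[3,50,97]).round(4),"v",np.percentile(a[s][:,1],[3,50,97]).round(4))
E
python3 go.py .494 -.040 .311 172
```

```text
0.035 56 u [-0.0078  0.003   0.0108] v [-0.0158  0.014   0.0186]
0.043 52 u [-0.0092  0.0037  0.0105] v [-0.013   0.0126  0.0171]
0.051 52 u [-0.0074  0.0056  0.0127] v [-0.0103  0.0101  0.0147]
0.059 62 u [-0.008   0.0041  0.0115] v [-0.0136 -0.0057  0.0173]
0.067 59 u [-0.0084  0.0022  0.0115] v [-0.0172 -0.0115  0.0194]
0.091 7 u [-0.0023  0.0132  0.0187] v [0.0039 0.0062 0.0077]
0.099 56 u [-0.0094  0.0227  0.0255] v [-0.0219  0.0091  0.0299]
0.107 101 u [-0.0094  0.0237  0.0264] v [-0.0185  0.014   0.0318]
0.115 106 u [-0.0083  0.0234  0.0268] v [-0.0211  0.0164  0.0306]
0.123 107 u [-0.0091  0.0237  0.0277] v [-0.0203  0.0158  0.0311]
0.131 111 u [-0.0091  0.0245  0.0283] v [-0.0219  0.0161  0.0301]
0.139 116 u [-0.0074  0.021   0.0274] v [-0.0186  0.0151  0.03  ]
0.147 18 u [-0.0025  0.0208  0.0233] v [-0.0076  0.013   0.0178]
t 6.9 grasp [ 0.4919 -0.0391  0.3265] yaw 172.12 F [ 0.6  0.2 -1.3] w 0.0277 gf 45.0 q7 82.6
[0.494, -0.04, 0.311, 172.0] -> [-0.06 -0.01  0.39] 0.01
```

View pics/z5.png

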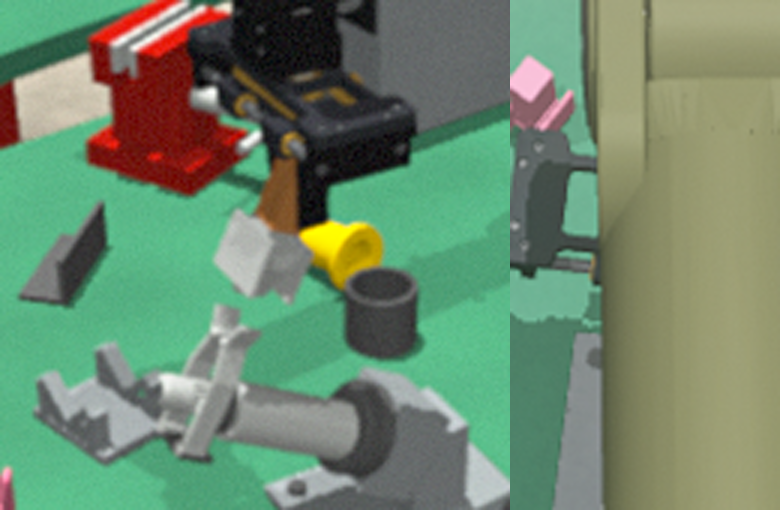

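>>> drive_tool(moves=[0.1, -0.02, 0.06, 0, 20, -0.1, -0.02, 0.4, 0, 20, -0.25, -0.02, 0.66, 0, 20, -0.25, -0.02, 0.66, 0, 20], squeeze=58)

```text
time_s: 7.4
tool_pos: [0.5004, -0.0412, 0.2796]
tool_rot: [-179.9, -0.2, 172.1]
force: [-0.7, 0.9, -1.1]
grip_width: 0.0276
grasp_force: 58.0
```

```bash
cat > m.py <<'E'
from h import *
u=np.array([.8576,-.1205,.5]);v=np.array([.139,.9903,0]);nn=np.array([-.495,.0696,.866]);C=np.array([.573,-.051,.172])
o=env.get_obs();G=np.array(o["tool_pos"])+[0,0,env.grasp_offset];D=G-C
print("t",round(o["time_s"],2),"G u,v,n",(D@u).round(4),(D@v).round(4),(D@nn).round(4),"F",np.round([o["force"]@u,o["force"]@v,o["force"]@nn],1),"w",round(o["grip_width"],4),round(o["grasp_force"],1))
E
python3 m.py
```

```text
t 7.4 G u,v,n -0.0003 -0.0004 0.146 F [-1.2  0.8 -0.5] w 0.0276 58.0
```

>>> drive_tool(moves=[-0.12, 0, 0.16, 0, 20, -0.21, 0, 0.32, 0, 20, -0.3, 0, 0.48, 0, 20, -0.4, 0, 0.65, 0, 20, -0.4, 0, 0.65, 0, 20])

```text
time_s: 8.02
tool_pos: [0.517, -0.0431, 0.256]
tool_rot: [180.0, 0.1, 172.1]
force: [-0.9, 0.4, 3.7]
grip_width: 0.0275
grasp_force: 58.0
```

```bash
python3 m.py
```

```text
t 8.03 G u,v,n 0.0024 0.0 0.1172 F [1.  0.2 3.7] w 0.0275 58.0
```

>>> drive_tool(moves=[-0.06, 0, 0.12, 0, 20, -0.12, 0, 0.23, 0, 20, -0.18, 0, 0.34, 0, 20, -0.23, 0, 0.45, 0, 20, -0.23, 0, 0.45, 0, 20])

```text
time_s: 8.65
tool_pos: [0.5248, -0.0444, 0.2401]
tool_rot: [179.9, -0.1, 172.1]
force: [-11.1, 1.6, 17.3]
grip_width: 0.0277
grasp_force: 58.0
```

```bash
python3 m.py
```

```text
t 8.65 G u,v,n 0.0012 -0.0001 0.0995 F [-1.  -0.  20.6] w 0.0277 58.0
```

>>> drive_tool(moves=[-0.02, 0, 0.03, 0, 20, -0.04, 0, 0.06, 0, 20, -0.05, 0, 0.08, 0, 20, -0.05, 0, 0.08, 0, 20])

```text
time_s: 9.15
tool_pos: [0.5251, -0.0444, 0.24]
tool_rot: [179.9, -0.2, 172.1]
force: [-21.6, 1.6, 35.1]
grip_width: 0.028
grasp_force: 58.0
```

```bash
python3 m.py; python3 - <<'E'
from h import *
save("e")
p=cv2.imread("pics/e_scene.png")[110:260,210:360]; p=cv2.resize(p,None,fx=4,fy=4,interpolation=cv2.INTER_CUBIC)
cv2.imwrite("pics/z6.png",p)
E
```

```text
t 9.15 G u,v,n 0.0015 -0.0002 0.0993 F [-1.1 -1.4 41.2] w 0.028 58.0
```

View pics/z6.png

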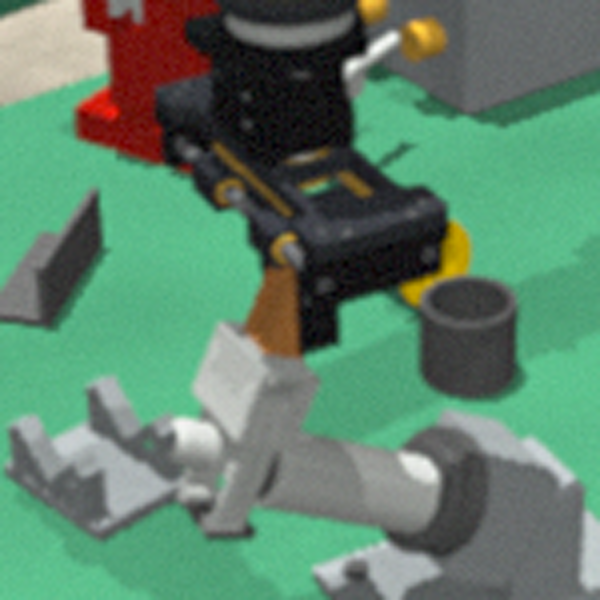

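>>> drive_tool(moves=[0.03, 0, -0.06, 0, 20, 0.05, 0, -0.08, 0, 20])

```text
time_s: 9.5
tool_pos: [0.5248, -0.0443, 0.2402]
tool_rot: [179.9, -0.0, 172.1]
force: [-8.5, 0.3, 13.2]
grip_width: 0.0277
grasp_force: 58.0
```

```bash
python3 m.py; python3 - <<'E'
from h import *
u=np.array([.8576,-.1205,.5]);v=np.array([.139,.9903,0]);nn=np.array([-.495,.0696,.866]);C=np.array([.573,-.051,.172])
for tag in("d","e"):
    b=np.load(f"{tag}_scene.npz");W=b["w"];hs=cv2.cvtColor(b["p"],cv2.COLOR_RGB2HSV)
    D=W-C; a=np.dstack([D@u,D@v,D@nn])
    m=(abs(a[...,0])<.035)&(abs(a[...,1])<.045)&(hs[...,1]<60)&(hs[...,2]>80)
    for h in np.arange(-.04,.085,.008):
        s=m&(abs(a[...,2]-h)<.004)
        f=s&(abs(a[...,0])<.013)
        if f.sum()>5: print(tag,round(h,3),s.sum(),f.sum(),"v(ears)",np.percentile(a[f][:,1],[2,50,98]).round(4),"u",np.percentile(a[s][:,0],[2,50,98]).round(4))
E
```

```text
t 9.5 G u,v,n 0.0013 -0.0001 0.0996 F [-0.7 -0.9 15.7] w 0.0277 58.0
d -0.04 6 6 v(ears) [-0.0073  0.0141  0.0193] u [-0.0054  0.009   0.0111]
d -0.032 75 70 v(ears) [-0.0191  0.0034  0.0224] u [-0.0157  0.0023  0.0131]
d -0.024 59 54 v(ears) [-0.0181 -0.0106  0.0215] u [-0.0268  0.0015  0.0118]
d -0.016 52 36 v(ears) [-0.0149  0.0198  0.0229] u [-0.0332 -0.0018  0.0121]
d -0.008 61 36 v(ears) [0.0073 0.0188 0.0231] u [-0.0341  0.0016  0.034 ]
d 0.0 86 36 v(ears) [0.0106 0.0185 0.0229] u [-0.0343  0.0032  0.0329]
d 0.008 119 55 v(ears) [-0.0178  0.0178  0.0218] u [-0.0345  0.0069  0.0326]
d 0.016 147 77 v(ears) [-0.0201  0.0024  0.0214] u [-0.0332  0.0021  0.0335]
d 0.024 64 57 v(ears) [-0.0178  0.0152  0.0217] u [-0.0298  0.0023  0.0122]
d 0.032 59 59 v(ears) [-0.0173  0.0144  0.0215] u [-0.0083  0.0028  0.0109]
d 0.04 54 54 v(ears) [-0.013   0.013   0.0183] u [-0.0095  0.0034  0.0112]
d 0.048 46 45 v(ears) [-0.0096  0.0107  0.0159] u [-0.0072  0.0053  0.0123]
d 0.056 58 57 v(ears) [-0.0125 -0.0034  0.0169] u [-0.0078  0.0052  0.0125]
d 0.064 60 60 v(ears) [-0.0171 -0.0104  0.0194] 
[... 524 characters left out ...]
73] u [-0.0325  0.0061  0.032 ]
e 0.008 126 58 v(ears) [-0.0205  0.017   0.028 ] u [-0.0339  0.0068  0.034 ]
e 0.016 88 33 v(ears) [-0.0194  0.026   0.0292] u [-0.0335  0.0091  0.0338]
e 0.024 83 35 v(ears) [0.0216 0.0267 0.0317] u [-0.0187  0.0179  0.0228]
e 0.032 106 42 v(ears) [0.02   0.0264 0.0315] u [-0.0137  0.02    0.0245]
e 0.04 109 45 v(ears) [0.0189 0.0234 0.0304] u [-0.0122  0.0197  0.0239]
e 0.048 97 34 v(ears) [0.018  0.0238 0.0312] u [-0.0115  0.0211  0.0241]
e 0.056 103 32 v(ears) [0.013  0.0263 0.0324] u [-0.0105  0.0214  0.025 ]
e 0.064 137 61 v(ears) [-0.0251  0.0183  0.0348] u [-0.0115  0.0158  0.0256]
e 0.072 16 7 v(ears) [0.0135 0.0159 0.0356] u [-0.0073  0.014   0.0207]
```

>>> drive_tool(moves=[0.02, -0.03, -0.04, 0, 20, 0.05, -0.06, -0.09, 0, 20, 0.06, -0.06, -0.11, 0, 20, 0.06, -0.06, -0.11, 0, 20])

```text
time_s: 10.0
tool_pos: [0.5227, -0.0468, 0.2409]
tool_rot: [-180.0, -0.1, 172.1]
force: [0.6, 0.6, -2.3]
grip_width: 0.0275
grasp_force: 58.0
```

```bash
python3 m.py
```

```text
t 10.0 G u,v,n 0.0001 -0.0029 0.1011 F [-0.7  0.7 -2.3] w 0.0275 58.0
```

>>> drive_tool(moves=[0.02, 0, -0.04, 0, 20, -0.1, 0, -0.11, 0, 20, -0.25, 0, -0.2, 0, 20, -0.41, 0, -0.29, 0, 20])

```text
time_s: 10.5
tool_pos: [0.5396, -0.0489, 0.2535]
tool_rot: [-180.0, -0.0, 172.1]
force: [0.2, -0.7, -2.6]
grip_width: 0.0277
grasp_force: 58.0
```

```bash
python3 m.py
```

```text
t 10.5 G u,v,n 0.0212 -0.0026 0.1034 F [-1.  -0.6 -2.4] w 0.0277 58.0
```

>>> drive_tool(moves=[-0.3, 0, -0.175, 0, 20, -0.6, 0, -0.35, 0, 20, -0.9, 0, -0.52, 0, 20, -1.2, 0, -0.69, 0, 20, -1.4, 0, -0.81, 0, 20])

```text
time_s: 11.12
tool_pos: [0.5956, -0.0566, 0.2863]
tool_rot: [-180.0, 0.0, 172.1]
force: [-0.4, 0.2, -2.8]
grip_width: 0.0275
grasp_force: 58.0
```

```bash
python3 m.py; python3 - <<'E'
from h import *
save("f")
p=cv2.imread("pics/f_scene.png")[80:260,190:370]; p=cv2.resize(p,None,fx=3,fy=3,interpolation=cv2.INTER_CUBIC)
cv2.imwrite("pics/z7.png",p)
E
python3 go.py .70 -.07 .36 172
```

```text
t 11.12 G u,v,n 0.0866 -0.0024 0.1036 F [-1.7  0.1 -2.2] w 0.0275 58.0
t 11.22 grasp [ 0.5957 -0.0566  0.305 ] yaw 172.13 F [ 0.6  0.1 -3.2] w 0.0275 gf 58.0 q7 88.5
[0.7, -0.07, 0.36, 172.0] -> [-2.63  0.03 -1.38] 0.01
```

View pics/z7.png

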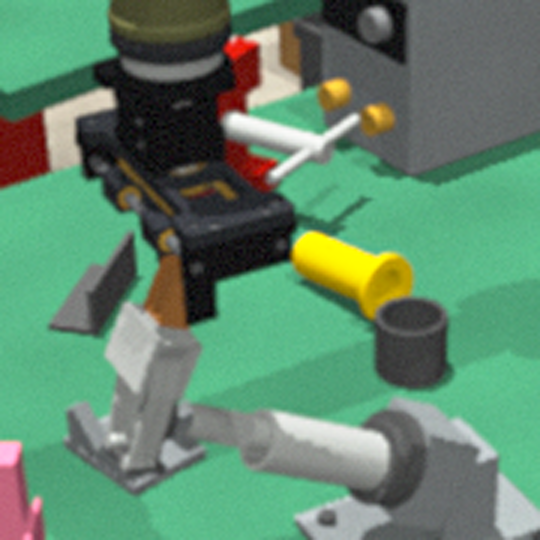

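```bash
python3 go.py .64 -.062 .335 172 .56 .288 .28 172 .56 .288 .15 172
```

```text
t 11.22 grasp [ 0.5957 -0.0566  0.305 ] yaw 172.13 F [ 0.6  0.1 -3.2] w 0.0275 gf 58.0 q7 88.5
[0.64, -0.062, 0.335, 172.0] -> [-1.12  0.02 -0.75] 0.01
[0.56, 0.288, 0.28, 172.0] -> [2.06 8.41 0.62] 0.01
[0.56, 0.288, 0.15, 172.0] -> [2.06 8.41 3.87] 0.01
```

>>> drive_tool(moves=[-0.6, 0.02, -0.4, 0, 20, -1.1, 0.02, -0.75, 0, 20, -0.9, 1.2, -0.75, 0, 20, -0.4, 2.6, -0.6, 0, 20, 0.1, 4.0, -0.4, 0, 20])

```text
time_s: 11.85
tool_pos: [0.612, 0.1041, 0.3016]
tool_rot: [180.0, 0.0, 172.1]
force: [0.4, 0.5, -3.2]
grip_width: 0.0276
grasp_force: 58.0
```

```bash
python3 go.py .56 .288 .28 172 .56 .288 .15 172
```

```text
t 11.85 grasp [0.612  0.1041 0.3203] yaw 172.09 F [ 0.4  0.5 -3.2] w 0.0276 gf 58.0 q7 73.3
[0.56, 0.288, 0.28, 172.0] -> [1.92 4.38 1.01] 0.01
[0.56, 0.288, 0.15, 172.0] -> [1.92 4.38 4.26] 0.01
```

>>> drive_tool(moves=[0.6, 1.4, 0.3, 0, 20, 1.2, 2.8, 0.6, -0.6, 20, 1.9, 4.1, 1.0, -1.1, 20, 1.9, 4.1, 2.0, -1.1, 20, 1.9, 4.1, 2.0, -1.1, 20])

```text
time_s: 12.48
tool_pos: [0.557, 0.2745, 0.218]
tool_rot: [-179.8, -0.4, -176.8]
force: [-0.6, -1.0, -2.9]
grip_width: 0.0276
grasp_force: 58.0
```

```bash
python3 go.py .562 .278 .145 183
```

```text
t 12.47 grasp [0.557  0.2745 0.2367] yaw -176.8 F [-0.6 -1.  -2.9] w 0.0276 gf 58.0 q7 66.7
[0.562, 0.278, 0.145, 183.0] -> [-0.13  0.08  2.29] 0.02
```

Lower until the foot touches the bin floor.

>>> drive_tool(moves=[-0.13, 0.08, 1.1, 0, 20, -0.13, 0.08, 1.9, 0, 20, -0.13, 0.08, 2.2, 0, 20, -0.13, 0.08, 2.35, 0, 20, -0.13, 0.08, 2.45, 0, 20], squeeze=14)

```text
time_s: 13.1
tool_pos: [0.5659, 0.279, 0.1254]
tool_rot: [179.9, 0.1, -176.9]
force: [0.4, 0.6, -2.2]
grip_width: 0.0279
grasp_force: 14.0
```

```bash
python3 go.py .562 .278 .145 183
```

```text
t 13.1 grasp [0.5659 0.279  0.1441] yaw -176.9 F [ 0.4  0.6 -2.2] w 0.0279 gf 14.0 q7 67.3
[0.562, 0.278, 0.145, 183.0] -> [ 0.1  -0.02 -0.02] 0.01
```

>>> drive_tool(moves=[0.1, 0, 0.2, 0, 20, 0.4, 0, 0.4, 0, 20, 0.75, 0, 0.7, 0, 20, 1.1, 0, 1.1, 0, 20, 1.4, 0, 1.5, 0, 20])

```text
time_s: 13.72
tool_pos: [0.5066, 0.2769, 0.0652]
tool_rot: [179.9, -0.1, -176.8]
force: [-5.1, -0.7, 6.1]
grip_width: 0.028
grasp_force: 14.0
```

>>> drive_tool(moves=[0.05, 0, 0.1, 0, 20, 0.05, 0, 0.1, 0, 60, 0.05, 0, 0.1, 0, 60, 0.05, 0, 0.1, 0, 60, 0.05, 0, 0.1, 0, 60])

```text
time_s: 14.35
tool_pos: [0.5074, 0.2757, 0.0601]
tool_rot: [180.0, 0.1, -176.9]
force: [0.5, -0.2, 0.2]
grip_width: 0.0571
grasp_force: 0.0
```

```bash
python3 go.py .55 .276 .25 183
```

```text
t 14.35 grasp [0.5074 0.2757 0.0788] yaw -176.89 F [ 0.5 -0.2  0.2] w 0.0571 gf 0.0 q7 64.6
[0.55, 0.276, 0.25, 183.0] -> [-1.06 -0.05 -4.28] 0.01
```

>>> drive_tool(moves=[0, 0, -1.5, 0, 70, 0, 0, -3.0, 0, 87, 0, 0, -4.3, 0, 87, 0, 0, -4.5, 0, 87])

```text
time_s: 14.85
tool_pos: [0.5091, 0.2767, 0.2448]
tool_rot: [179.8, 0.4, -176.9]
force: [0.3, 0.3, -0.5]
grip_width: 0.0851
grasp_force: 0.0
```

```bash
python3 go.py .5005 -.0407 .25 172; python3 - <<'E'
from h import *
save("g")
c,s=np.cos(np.radians(3.7)),np.sin(np.radians(3.7))
for n in("top","scene"):
    b=np.load(f"g_{n}.npz");W=b["w"]; p=b["p"]
    X=(W[...,0]-.539)*c+(W[...,1]-.277)*s; Y=-(W[...,0]-.539)*s+(W[...,1]-.277)*c
    m=(abs(X)<.112)&(abs(Y)<.092)&(W[...,2]>.012)&(p.max(2)>90)
    print(n,m.sum(),np.percentile(X[m],[1,99]).round(3),np.percentile(Y[m],[1,99]).round(3),"zmax",W[m][:,2].max().round(3))
E
```

```text
t 14.85 grasp [0.5091 0.2767 0.2635] yaw -176.89 F [ 0.3  0.3 -0.5] w 0.0851 gf 0.0 q7 63.3
[0.5005, -0.0407, 0.25, 172.0] -> [ 0.65 -7.91  0.34] 1.11
top 7369 [-0.111  0.004] [-0.076  0.04 ] zmax 0.674
scene 5531 [-0.108  0.072] [-0.064  0.056] zmax 0.673
```

>>> drive_tool(moves=[0.1, -1.5, 0, 0, 87, 0.2, -3, 0, 0, 87, 0.4, -4.5, 0, 0.3, 87, 0.5, -6, 0, 0.7, 87, 0.65, -7.5, 0, 1.1, 87])

```text
time_s: 15.58
tool_pos: [0.4959, -0.0272, 0.2375]
tool_rot: [-180.0, -0.2, 172.0]
force: [0.9, 0.1, 0.1]
grip_width: 0.0869
grasp_force: 0.0
```

```bash
python3 go.py .5005 -.0407 .2 172 .5005 -.0407 .135 172;python3 - <<'E'
from h import *
save("g")
c,s=np.cos(np.radians(3.7)),np.sin(np.radians(3.7))
for n in("top","scene"):
    b=np.load(f"g_{n}.npz");W=b["w"]; p=b["p"]
    X=(W[...,0]-.539)*c+(W[...,1]-.277)*s; Y=-(W[...,0]-.539)*s+(W[...,1]-.277)*c
    m=(abs(X)<.112)&(abs(Y)<.092)&(W[...,2]>.012)&(W[...,2]<.2)&(p.max(2)>90)
    print(n,m.sum(),np.percentile(X[m],[1,99]).round(3),np.percentile(Y[m],[1,99]).round(3),"zmax",W[m][:,2].max().round(3))
E
```

```text
t 15.57 grasp [ 0.4959 -0.0272  0.2562] yaw 172.01 F [0.9 0.1 0.1] w 0.0869 gf 0.0 q7 81.7
[0.5005, -0.0407, 0.2, 172.0] -> [-0.16 -0.32  1.41] 0.0
[0.5005, -0.0407, 0.135, 172.0] -> [-0.16 -0.32  3.03] 0.0
top 1084 [-0.088  0.077] [-0.026  0.028] zmax 0.054
scene 1532 [-0.088  0.076] [-0.023  0.033] zmax 0.048
```

>>> drive_tool(moves=[-0.16, -0.32, 0.5, 0, 87, -0.16, -0.32, 1.4, 0, 87, -0.16, -0.32, 2.3, 0, 87, -0.16, -0.32, 2.9, 0, 87, -0.16, -0.32, 3.03, 0, 87])

```text
time_s: 16.3
tool_pos: [0.4992, -0.0385, 0.1153]
tool_rot: [-179.9, -0.4, 172.2]
force: [-0.5, 0.8, 0.2]
grip_width: 0.0872
grasp_force: 0.0
```

```bash
python3 go.py .5005 -.0407 .135 172
```

```text
t 16.3 grasp [ 0.4992 -0.0385  0.134 ] yaw 172.15 F [-0.5  0.8  0.2] w 0.0872 gf 0.0 q7 85.8
[0.5005, -0.0407, 0.135, 172.0] -> [-0.04 -0.05 -0.03] 0.02
```

>>> drive_tool(moves=[-0.02, -0.04, -0.03, 0, 40, -0.02, -0.04, -0.03, 0, 40, -0.02, -0.04, -0.03, 0, 40, -0.02, -0.04, -0.03, 0, 40, -0.02, -0.04, -0.03, 0, 40], squeeze=30)

```text
time_s: 16.92
tool_pos: [0.5028, -0.0414, 0.1201]
tool_rot: [-179.9, 0.1, 172.1]
force: [0.2, -1.2, 1.0]
grip_width: 0.0459
grasp_force: 30.1
```

>>> drive_tool(moves=[0, 0, 0, 0, 40, 0, 0, 0, 0, 40])

```text
time_s: 17.18
tool_pos: [0.5028, -0.0414, 0.1201]
tool_rot: [-180.0, 0.1, 172.1]
force: [0.5, -4.2, 1.8]
grip_width: 0.0458
grasp_force: 30.0
```

```bash
python3 m.py
```

```text
t 17.18 G u,v,n -0.0779 -0.0003 0.0067 F [ 1.9 -4.1  1. ] w 0.0458 30.0
```

>>> drive_tool(moves=[0.05, -0.01, -0.09, 0, 40, -0.15, -0.01, -0.2, 0, 40, -0.65, -0.01, -0.49, 0, 40, -1.2, -0.01, -0.81, 0, 40, -1.8, -0.01, -1.16, 0, 40], squeeze=45)

```text
time_s: 17.8
tool_pos: [0.5733, -0.0496, 0.1655]
tool_rot: [179.9, -0.2, 172.2]
force: [0.4, -0.5, -3.8]
grip_width: 0.045
grasp_force: 45.0
```

```bash
python3 m.py
```

```text
t 17.8 G u,v,n 0.0062 0.0014 0.0106 F [-1.5 -0.4 -3.5] w 0.045 45.0
```

>>> drive_tool(moves=[-0.6, -0.02, -0.35, 0, 40, -1.25, -0.03, -0.72, 0, 40, -1.9, -0.03, -1.1, 0, 40, -2.5, -0.03, -1.44, 0, 40, -2.6, -0.03, -1.5, 0, 40])

```text
time_s: 18.42
tool_pos: [0.6773, -0.0652, 0.2255]
tool_rot: [180.0, -0.1, 172.2]
force: [-0.1, -0.5, -4.2]
grip_width: 0.0453
grasp_force: 45.0
```

```bash
python3 m.py; python3 - <<'E'
from h import *
save("i")
# cradle: high points of Vs in cradle frame; pipe tilt
for n in("top","scene"):
    b=np.load(f"i_{n}.npz");W=b["w"];a=np.load(f"a_{n}.npz");Wa=a["w"]
    m=(Wa[...,0]>.46)&(Wa[...,0]<.60)&(Wa[...,1]>-.36)&(Wa[...,1]<-.215)
    P=Wa[m&(Wa[...,2]>.02)&(Wa[...,2]<.056)]
    for lim in (.02,.03,.04):
        Q=P[P[:,2]>lim]; r=cv2.minAreaRect((Q[:,:2]*1000).astype(np.float32)); print(n,lim,len(Q),np.round(r[0],1),np.round(r[1],1),round(r[2],1),np.percentile(Q[:,2],99).round(4))
    hs=cv2.cvtColor(a["p"],cv2.COLOR_RGB2HSV); Q=Wa[m&(Wa[...,2]>.004)&(Wa[...,2]<.056)&(hs[...,1]<45)]
    r=cv2.minAreaRect((Q[:,:2]*1000).astype(np.float32)); print(n,"base+",len(Q),np.round(r[0],1),np.round(r[1],1),round(r[2],1))
E
```

```text
t 18.43 G u,v,n 0.1273 0.0004 0.0099 F [-2.2 -0.6 -3.6] w 0.0453 45.0
top 0.02 541 [ 530.2 -283.5] [81.4 82.5] 7.4 0.0537
top 0.03 434 [ 530.2 -283.6] [81.4 82.4] 7.4 0.0539
top 0.04 281 [ 530.4 -283.5] [81.4 82.1] 7.7 0.0541
top base+ 1409 [ 529.9 -283.2] [ 81.1 101.8] 7.2
scene 0.02 463 [ 530.5 -281.1] [86.1 89.4] 6.9 0.0499
scene 0.03 309 [ 530.7 -281.1] [86.7 88. ] 5.6 0.05
scene 0.04 156 [ 529.5 -279.7] [84.  84.3] 6.3 0.0504
scene base+ 931 [ 530.4 -279.4] [ 84.5 106.5] 8.5
```

```bash
python3 go.py .69 -.17 .28 172 .53 -.2825 .22 187.3
```

```text
t 18.52 grasp [ 0.6759 -0.0655  0.2436] yaw 172.16 F [-0.4  0.4 -4.5] w 0.0456 gf 45.0 q7 92.7
[0.69, -0.17, 0.28, 172.0] -> [-0.71 -2.54 -0.91] 0.02
[0.53, -0.2825, 0.22, 187.3] -> [ 2.87 -5.87  0.59] -1.51
```

>>> drive_tool(moves=[-0.5, -0.3, -0.8, 0, 40, -0.6, -1.4, -0.9, 0, 40, -0.3, -2.7, -0.9, 0, 40, 0.6, -3.8, -0.9, -0.5, 40, 1.6, -4.8, -0.6, -1.0, 40])

```text
time_s: 19.15
tool_pos: [0.5846, -0.249, 0.2498]
tool_rot: [180.0, -0.0, -177.7]
force: [0.3, -0.3, -3.2]
grip_width: 0.0452
grasp_force: 45.0
```

```bash
python3 go.py .53 -.2825 .19 187.3
```

```text
t 19.15 grasp [ 0.5846 -0.249   0.2685] yaw -177.75 F [ 0.3 -0.3 -3.2] w 0.0452 gf 45.0 q7 119.4
[0.53, -0.2825, 0.19, 187.3] -> [ 1.4  -0.78  1.96] -0.5
```

>>> drive_tool(moves=[0.7, -0.4, 0.8, -0.3, 40, 1.35, -0.75, 1.6, -0.5, 40, 1.35, -0.75, 1.9, -0.5, 40, 1.35, -0.75, 1.9, -0.5, 40])

```text
time_s: 19.65
tool_pos: [0.5335, -0.2779, 0.173]
tool_rot: [179.8, -0.1, -172.8]
force: [1.4, 0.4, -3.0]
grip_width: 0.0453
grasp_force: 45.0
```

```bash
python3 go.py .53 -.2825 .16 187.3; python3 - <<'E'
from h import *
save("j")
o=env.get_obs();G=np.array(o["tool_pos"])+[0,0,.0187]
ps=np.radians(7.3);uh=np.array([np.cos(ps),np.sin(ps),0]);vh=np.array([-np.sin(ps),np.cos(ps),0])
for n in("scene",):
    b=np.load(f"j_{n}.npz");W=b["w"];p=b["p"];hs=cv2.cvtColor(p,cv2.COLOR_RGB2HSV)
    D=W-G;a=D@uh;l=D@vh;z=D[...,2]
    m=(abs(a)<.1)&(abs(l)<.04)&(z>-.085)&(z<.07)&(hs[...,1]<60)&(p.max(2)>110)&(b["d"]>0)
    for x in np.arange(-.09,.09,.01):
        s=m&(abs(a-x)<.005)
        if s.sum()>4: print(n,round(x,3),s.sum(),"l",np.percentile(l[s],[2,98]).round(4),"z",np.percentile(z[s],[2,50,98]).round(4))
p=cv2.imread("pics/j_scene.png")[100:280,150:330]; cv2.imwrite("pics/z8.png",cv2.resize(p,None,fx=3,fy=3,interpolation=cv2.INTER_CUBIC))
E
```

```text
t 19.65 grasp [ 0.5335 -0.2779  0.1917] yaw -172.84 F [ 1.4  0.4 -3. ] w 0.0453 gf 45.0 q7 128.7
[0.53, -0.2825, 0.16, 187.3] -> [ 0.1  -0.1   0.79] -0.01
scene -0.06 13 l [-0.0021  0.032 ] z [-0.0261 -0.0179 -0.0097]
scene -0.05 24 l [0.0053 0.0269] z [-0.0378 -0.0205 -0.0129]
scene -0.04 41 l [0.0123 0.0276] z [-0.0407 -0.0216 -0.0105]
scene -0.03 35 l [0.0165 0.0284] z [-0.0358 -0.0229 -0.0098]
scene -0.02 14 l [0.0187 0.0284] z [-0.0386 -0.0212 -0.0071]
scene 0.01 43 l [-0.0014  0.027 ] z [-0.0135  0.012   0.022 ]
scene 0.02 58 l [-0.0176  0.029 ] z [-0.0103  0.0075  0.0264]
scene 0.03 88 l [-0.019   0.0276] z [-0.0066  0.0093  0.0335]
scene 0.04 109 l [-0.0193  0.0263] z [-0.0061  0.0182  0.0367]
scene 0.05 60 l [-0.0169  0.0255] z [-0.003   0.0077  0.0209]
scene 0.06 19 l [-0.0093  0.0201] z [-0.0012  0.0011  0.0049]
```

```bash
python3 go.py .512 -.2858 .105 187.3 .512 -.2858 .0735 187.3
```

```text
t 19.75 grasp [ 0.5353 -0.2784  0.1935] yaw -172.76 F [ 0.2 -0.2 -3.1] w 0.0454 gf 45.0 q7 128.7
[0.512, -0.2858, 0.105, 187.3] -> [ 0.6  -0.11  2.21] -0.01
[0.512, -0.2858, 0.0735, 187.3] -> [ 0.6  -0.11  3.  ] -0.01
```

>>> drive_tool(moves=[0.3, -0.1, 0.8, 0, 40, 0.6, -0.11, 1.6, 0, 40, 0.6, -0.11, 2.2, 0, 40, 0.6, -0.11, 2.4, 0, 40, 0.6, -0.11, 2.5, 0, 40], squeeze=27)

```text
time_s: 20.38
tool_pos: [0.5121, -0.2867, 0.0749]
tool_rot: [-180.0, 0.1, -172.8]
force: [0.8, -0.5, -3.9]
grip_width: 0.0454
grasp_force: 27.0
```

```bash
python3 go.py .512 -.2858 .0735 187.3
```

```text
t 20.38 grasp [ 0.5121 -0.2867  0.0936] yaw -172.79 F [ 0.8 -0.5 -3.9] w 0.0454 gf 27.0 q7 132.3
[0.512, -0.2858, 0.0735, 187.3] -> [0.   0.02 0.5 ] -0.01
```

Lower slowly for contact and partial levelling.

>>> drive_tool(moves=[0, 0.02, 0.12, 0, 40, 0, 0.02, 0.24, 0, 40, 0, 0.02, 0.34, 0, 40, 0, 0.02, 0.42, 0, 40])

```text
time_s: 20.88
tool_pos: [0.511, -0.2865, 0.0577]
tool_rot: [-180.0, 0.0, -172.9]
force: [-0.5, 1.0, 4.0]
grip_width: 0.046
grasp_force: 27.0
```

```bash
python3 go.py .512 -.2858 .0735 187.3
```

```text
t 20.88 grasp [ 0.511  -0.2865  0.0764] yaw -172.87 F [-0.5  1.   4. ] w 0.046 gf 27.0 q7 132.8
[0.512, -0.2858, 0.0735, 187.3] -> [-0.03  0.01  0.07] -0.02
```

>>> drive_tool(moves=[0, 0.01, 0.05, 0, 40, 0, 0.01, 0.08, 0, 40])

```text
time_s: 21.12
tool_pos: [0.5122, -0.2864, 0.0562]
tool_rot: [-179.9, 0.2, -172.9]
force: [-0.0, 1.1, 7.4]
grip_width: 0.0455
grasp_force: 27.0
```

```bash
python3 go.py .512 -.2858 .083 187.3 .5265 -.2839 .083 187.3; cat > tilt.py <<'E'
from h import *
import sys
save(sys.argv[1])
o=env.get_obs();G=np.array(o["tool_pos"])+[0,0,.0187]
if len(sys.argv)>2: G=np.array([.53,-.2825,.0665])
ps=np.radians(7.3);uh=np.array([np.cos(ps),np.sin(ps),0]);vh=np.array([-np.sin(ps),np.cos(ps),0])
b=np.load(f"{sys.argv[1]}_scene.npz");W=b["w"];p=b["p"];hs=cv2.cvtColor(p,cv2.COLOR_RGB2HSV)
D=W-G;a=D@uh;l=D@vh;z=D[...,2]
m=(abs(a)<.1)&(abs(l)<.036)&(W[...,2]>.03)&(z<.07)&(hs[...,1]<60)&(p.max(2)>110)&(b["d"]>0)
for x in np.arange(-.09,.09,.01):
    s=m&(abs(a-x)<.005)
    if s.sum()>4: print(round(x,3),s.sum(),"l",np.percentile(l[s],[2,98]).round(4),"z",np.percentile(z[s],[2,50,98]).round(4))
E
python3 tilt.py k
```

```text
t 21.12 grasp [ 0.5122 -0.2864  0.0749] yaw -172.87 F [-0.   1.1  7.4] w 0.0455 gf 27.0 q7 132.8
[0.512, -0.2858, 0.083, 187.3] -> [ 0.    0.02 -0.2 ] -0.02
[0.5265, -0.2839, 0.083, 187.3] -> [-0.36  0.02 -0.2 ] -0.02
-0.05 17 l [0.0156 0.0311] z [-0.0401 -0.0194 -0.0138]
-0.04 32 l [0.0193 0.033 ] z [-0.0438 -0.0237 -0.0123]
-0.03 23 l [0.0197 0.0296] z [-0.0352 -0.0214 -0.0096]
-0.02 16 l [0.0217 0.0346] z [-0.0311 -0.0187 -0.0086]
0.01 21 l [0.0034 0.0249] z [-0.0056  0.0137  0.0214]
0.02 49 l [-0.017   0.0284] z [-0.0084  0.0114  0.0249]
0.03 72 l [-0.0182  0.0272] z [-0.0109  0.0122  0.0651]
0.04 120 l [-0.0229  0.0326] z [-0.0408  0.0124  0.0357]
0.05 113 l [-0.0277  0.0349] z [-0.0398  0.0041  0.0294]
0.06 50 l [-0.032   0.0343] z [-0.0421 -0.003   0.0086]
```

>>> drive_tool(moves=[0, 0, 0, 0, 40, 0, 0, 0.03, 0, 40, 0, 0, 0.05, 0, 40], squeeze=12)

```text
time_s: 21.6
tool_pos: [0.5117, -0.2863, 0.0528]
tool_rot: [-179.9, 0.1, -172.9]
force: [2.7, -2.0, 5.1]
grip_width: 0.0463
grasp_force: 12.0
```

```bash
python3 go.py .512 -.2858 .083 187.3 .5265 -.2839 .083 187.3; python3 tilt.py k2
```

```text
t 21.6 grasp [ 0.5117 -0.2863  0.0715] yaw -172.86 F [ 2.7 -2.   5.1] w 0.0463 gf 12.0 q7 132.9
[0.512, -0.2858, 0.083, 187.3] -> [-0.01  0.01 -0.29] -0.02
[0.5265, -0.2839, 0.083, 187.3] -> [-0.38  0.01 -0.29] -0.02
-0.05 14 l [0.0169 0.0256] z [-0.0293 -0.0178 -0.0125]
-0.04 27 l [0.0185 0.0339] z [-0.0408 -0.0222 -0.0111]
-0.03 23 l [0.0219 0.0281] z [-0.0342 -0.0166 -0.0091]
-0.02 13 l [0.0223 0.0351] z [-0.0296 -0.0204 -0.0091]
0.01 27 l [-0.0039  0.0257] z [-0.0086  0.0119  0.0172]
0.02 50 l [0.0028 0.0286] z [-0.0089  0.0109  0.0221]
0.03 72 l [-0.0177  0.027 ] z [-0.0128  0.0128  0.0651]
0.04 91 l [-0.0175  0.03  ] z [-0.0228  0.0087  0.0298]
0.05 123 l [-0.0248  0.0344] z [-0.0347  0.0028  0.0317]
0.06 57 l [-0.0342  0.0352] z [-0.0377 -0.0068  0.0081]
```

>>> drive_tool(moves=[0, 0.01, -0.24, 0, 40, -0.2, 0.01, -0.24, 0, 40, -0.2, 0.01, -0.12, 0, 40, -0.2, 0.01, -0.03, 0, 40, -0.2, 0.01, 0.04, 0, 40], squeeze=14)

```text
time_s: 22.32
tool_pos: [0.5199, -0.2851, 0.0513]
tool_rot: [-179.9, 0.2, -172.9]
force: [2.9, -1.1, 3.3]
grip_width: 0.0461
grasp_force: 14.0
```

```bash
python3 go.py .5265 -.2839 .073 187.3 .5265 -.2839 .0665 187.3; python3 tilt.py k3
```

```text
t 22.32 grasp [ 0.5199 -0.2851  0.07  ] yaw -172.87 F [ 2.9 -1.1  3.3] w 0.0461 gf 14.0 q7 132.6
[0.5265, -0.2839, 0.073, 187.3] -> [-0.17  0.01 -0.08] -0.02
[0.5265, -0.2839, 0.0665, 187.3] -> [-0.17  0.01  0.09] -0.02
-0.05 14 l [0.0204 0.0323] z [-0.035  -0.0179 -0.0113]
-0.04 15 l [0.0199 0.0281] z [-0.0367 -0.0183 -0.0088]
-0.03 22 l [0.0225 0.0354] z [-0.0271 -0.0162 -0.0068]
-0.02 8 l [0.025  0.0297] z [-0.0173 -0.0113 -0.0047]
0.01 24 l [-0.0019  0.0239] z [-0.001   0.0138  0.0181]
0.02 46 l [0.0001 0.0269] z [-0.0091  0.0101  0.0202]
0.03 68 l [-0.0095  0.0295] z [-0.0084  0.0115  0.0667]
0.04 90 l [-0.0176  0.0344] z [-0.0246  0.0004  0.0248]
0.05 114 l [-0.019   0.0327] z [-0.0249  0.0061  0.0277]
0.06 51 l [-0.0176  0.025 ] z [-0.0152 -0.0094  0.0133]
```

>>> drive_tool(moves=[-0.09, 0.01, -0.06, 0, 40, -0.16, 0.01, -0.04, 0, 40, -0.16, 0.01, 0.02, 0, 40, -0.16, 0.01, 0.08, 0, 40, -0.16, 0.01, 0.12, 0, 40])

```text
time_s: 23.05
tool_pos: [0.5259, -0.283, 0.0461]
tool_rot: [-180.0, 0.1, -172.9]
force: [2.1, -3.8, 0.7]
grip_width: 0.0465
grasp_force: 14.0
```

```bash
python3 go.py .5265 -.2839 .0665 187.3; python3 tilt.py k4
```

```text
t 23.05 grasp [ 0.5259 -0.283   0.0648] yaw -172.85 F [ 2.1 -3.8  0.7] w 0.0465 gf 14.0 q7 132.5
[0.5265, -0.2839, 0.0665, 187.3] -> [-0.01 -0.02 -0.04] -0.02
-0.05 7 l [0.0193 0.0328] z [-0.0327 -0.0146 -0.0114]
-0.04 15 l [0.0233 0.0312] z [-0.0199 -0.0124 -0.0049]
-0.03 9 l [0.0202 0.0343] z [-0.0205 -0.0139 -0.0109]
0.01 35 l [-0.0044  0.025 ] z [-0.0104  0.0107  0.0164]
0.02 52 l [-0.0024  0.0267] z [-0.013   0.0083  0.016 ]
0.03 67 l [-0.0062  0.0346] z [-0.0216  0.0062  0.0641]
0.04 91 l [-0.0168  0.0353] z [-0.0253 -0.0009  0.0168]
0.05 99 l [-0.0174  0.029 ] z [-0.0266 -0.0045  0.0192]
0.06 67 l [-0.0171  0.0244] z [-0.0274 -0.0122  0.0162]
```

>>> drive_tool(moves=[0, -0.02, 0.04, 0, 40, 0, -0.03, 0.08, 0, 40, 0, -0.03, 0.1, 0, 40])

```text
time_s: 23.52
tool_pos: [0.5261, -0.2841, 0.0437]
tool_rot: [180.0, 0.1, -172.9]
force: [-1.1, 1.0, 13.9]
grip_width: 0.046
grasp_force: 14.0
```

```bash
python3 go.py .5265 -.2839 .0665 187.3; python3 tilt.py k5 1; python3 - <<'E'
from h import *
b=np.load("k5_scene.npz");W=b["w"];p=b["p"];hs=cv2.cvtColor(p,cv2.COLOR_RGB2HSV)
G=np.array([.53,-.2825,.055]);ps=np.radians(7.3);uh=np.array([np.cos(ps),np.sin(ps),0]);vh=np.array([-np.sin(ps),np.cos(ps),0])
D=W-G;a=D@uh;l=D@vh;m=(abs(l)<.02)&(W[...,2]>.06)&(W[...,2]<.09)&(hs[...,1]<60)&(p.max(2)>110)
print("front end a",np.percentile(a[m],[90,97,100]))
p=cv2.imread("pics/k5_scene.png")[130:280,160:310]; cv2.imwrite("pics/z9.png",cv2.resize(p,None,fx=4,fy=4,interpolation=cv2.INTER_CUBIC))
E
```

```text
t 23.52 grasp [ 0.5261 -0.2841  0.0624] yaw -172.87 F [-1.1  1.  13.9] w 0.046 gf 14.0 q7 132.8
[0.5265, -0.2839, 0.0665, 187.3] -> [-0.01  0.   -0.1 ] -0.02
-0.04 15 l [0.0216 0.0357] z [-0.0241 -0.0164 -0.0105]
-0.03 7 l [0.022  0.0299] z [-0.019  -0.0155 -0.0091]
-0.0 16 l [-0.0063  0.0176] z [-0.0029  0.0066  0.0101]
0.01 44 l [-0.0011  0.0255] z [-0.0138  0.0026  0.0105]
0.02 60 l [-0.0054  0.0271] z [-0.0222  0.0039  0.0117]
0.03 70 l [-0.0125  0.034 ] z [-0.0238  0.0015  0.0643]
0.04 92 l [-0.0167  0.0343] z [-0.0302 -0.0069  0.0104]
0.05 125 l [-0.018   0.0267] z [-0.0318 -0.0111  0.0119]
0.06 7 l [-0.0155  0.0212] z [-0.0331 -0.0065  0.0113]
front end a [0.05202673 0.0545315  0.05601092]
```

>>> drive_tool(moves=[0, 0, -0.04, 0, 40, 0, 0, -0.04, 0, 75, 0, 0, -0.04, 0, 75, 0, 0, -0.04, 0, 75, 0, 0, -0.04, 0, 75])

```text
time_s: 24.25
tool_pos: [0.5246, -0.2841, 0.043]
tool_rot: [180.0, -0.0, -172.9]
force: [-0.4, 0.1, -0.1]
grip_width: 0.0731
grasp_force: 0.0
```

>>> drive_tool(moves=[0, 0, 0, 0, 75, 0, 0, -0.6, 0, 75, 0, 0, -2, 0, 75, 0, 0, -3.5, 0, 75, 0, 0, -4.5, 0, 75])

```text
time_s: 24.88
tool_pos: [0.5255, -0.285, 0.2266]
tool_rot: [-179.9, 0.2, -172.9]
force: [2.1, -0.5, -1.1]
grip_width: 0.0753
grasp_force: 0.0
```

>>> drive_tool(moves=[0, 0.8, 0, 0, 75, 0, 2, 0, 0, 75, 0, 3.2, 0, 0, 75, 0, 3.2, 0, 0, 75])

```text
time_s: 25.38
tool_pos: [0.5093, -0.1526, 0.2234]
tool_rot: [179.9, 0.0, -172.4]
force: [0.2, -0.1, 0.6]
grip_width: 0.0754
grasp_force: 0.0
```

```bash
python3 go.py; python3 tilt.py l 1; python3 - <<'E'
from h import *
G=np.array([.53,-.2825,.055]);ps=np.radians(7.3);uh=np.array([np.cos(ps),np.sin(ps),0]);vh=np.array([-np.sin(ps),np.cos(ps),0])
for n in("scene","top"):
    b=np.load(f"l_{n}.npz");W=b["w"];p=b["p"];hs=cv2.cvtColor(p,cv2.COLOR_RGB2HSV)
    D=W-G;a=D@uh;l=D@vh;m=(abs(l)<.02)&(W[...,2]>.062)&(W[...,2]<.092)&(hs[...,1]<60)&(abs(a)<.1)
    print(n,m.sum(),"ends",np.percentile(a[m],[0,2,98,100]).round(4))
p=cv2.imread("pics/l_scene.png")[130:430,150:550]; cv2.imwrite("pics/z10.png",cv2.resize(p,None,fx=2,fy=2,interpolation=cv2.INTER_CUBIC))
E
```

```text
t 25.38 grasp [ 0.5093 -0.1526  0.2421] yaw -172.45 F [ 0.2 -0.1  0.6] w 0.0754 gf 0.0 q7 113.1
-0.06 27 l [-0.0292  0.0292] z [-0.035   0.0042  0.0171]
-0.05 52 l [-0.0057  0.0286] z [-0.0267  0.0028  0.0103]
-0.04 61 l [-0.005   0.0352] z [-0.0244 -0.0022  0.0097]
-0.03 65 l [-0.0072  0.0334] z [-0.0261 -0.0006  0.0112]
-0.02 49 l [-0.0064  0.0258] z [-0.016   0.0014  0.01  ]
-0.01 54 l [-0.0074  0.0278] z [-0.0129  0.0021  0.0104]
-0.0 52 l [-0.006  0.027] z [-0.0223  0.0016  0.0116]
0.01 56 l [-0.0064  0.0267] z [-0.0233  0.003   0.0119]
0.02 60 l [-0.0078  0.0315] z [-0.0237  0.0034  0.0129]
0.03 75 l [-0.0121  0.0345] z [-0.0252 -0.0028  0.011 ]
0.04 100 l [-0.0173  0.0334] z [-0.0326 -0.0085  0.0117]
0.05 114 l [-0.0172  0.0264] z [-0.0333 -0.0103  0.0099]
0.06 5 l [-0.0117  0.0222] z [-0.0274 -0.0102  0.0079]
scene 411 ends [-0.0647 -0.0603  0.0524  0.055 ]Traceback (most recent call last):
  File "<stdin>", line 6, in <module>
    return _quantile_unchecked(
        a, q, axis, out, overwrite_input, method, keepdims, weights)
    return _ureduce(a,
                    func=_quantile_ureduce_func,
    ...<5 lines>...
                    overwrite_input=overwrite_input,
                    method=method)
    r = func(a, **kwargs)
    result = _quantile(arr,
                       quantiles=q,
    ...<2 lines>...
                       out=out,
                       weights=wgt)
    slices_having_nans = np.isnan(arr[-1, ...])
                                  ~~~^^^^^^^^^
IndexError: index -1 is out of bounds for axis 0 with size 0
```

```bash
python3 -c "
from cell import env
print(env.sign_off())"
```

```text
the job is handed in; nothing more can be done
None
```

The job is handed in at about 25 s of the 69 s allowed: clip and wedge are together in the black bin, and the pipe lies level in the V cradle, centred to about 1 mm by the scene camera (the arm blocked the top view for that last check).

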